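# Queue the capacitors on the test rail by height

## Robot

A 6-joint arm with a two-finger parallel gripper is mounted at the origin on the work surface. World frame = base frame: x ahead of the robot, y to its left, z up, the work surface at z = 0. Lengths are in mm, angles in rad, forces in N, time in s.
With the tool pointing down it reaches from about 275 to 1000 mm from the base axis. Payload 8.4 kg.
Tool frame: the origin (TCP) lies midway between the tips of the shut fingers; the grasp point (between the pads) lies 19 mm behind it; z points along the fingers, y is the line along which they close (so a half turn about z gives the same grasp; the last joint's range is limited). The gripper opens to 85 mm and grips with 20 to 120 N. Pads are 22 mm wide; open, the fingers measure 114 mm over their backs; the gripper's body (76 mm by 85 mm) begins 54 mm behind the grasp point. The pads swing forward as they close: fully open they stand 13 mm farther back than shut.
Start: joints at [1.127, 0.353, 1.633, -0, 1.155, -0.002], TCP at [267.228, 564.993, 231.281] pointing down, gripper open.
Joint ranges: [-2.63, 2.63], [-0.92, 2.1], [0.06, 2.66], [-1.3, 4.44], [0, 2.69], [-3.02, 3.02]. Speed limits (rad/s): [2.22, 2.22, 2.79, 3.14, 3.14, 3.14].

## Interface

Orientations are given as [roll, pitch, yaw] about the fixed x, y, z axes, in that order (R = Rz(yaw) Ry(pitch) Rx(roll)).
In Python, from rig import telemetry, optics, r gives the robot as it stands.
- The arm moves only by the tool play_rows, never from a script. Its arguments are lists of equal length, an entry for each row: "dp": the shift along the tool's x, y, z in units of 40 mm (1.0 is 40 mm), a list of three; "rot": the turn, a rotation vector about the tool's x, y, z in units of 6 degrees (1.0 is 6 degrees), a list of three. In form: {"dp": [[tx, ty, tz], ...], "rot": [[ax, ay, az], ...]}. A call has 1 to 5 rows; each row is the pose to reach, as a shift and turn from the pose commanded when the call began, along the tool's axes at that moment; what a row does not reach only later rows make up. A row lasts 1/12 s, in which the tool goes at most 41.7 mm and 7.16 degrees, less where a joint would pass 70% of its speed; a pose out of reach is approached as far as the arm can. A call with a gripper value outside its range is refused whole. "fingers" is the opening, from 0 (shut) to 1 (fully open), set as the call begins (left out, the last holds). The fingers move at their own pace and stop on an object; "grip_force" is the grip in N (left out, the last holds). Time passes only in rows, so rows that repeat a pose let the fingers close. It gives the time, the measured TCP pose, the force, the opening and the grip force at its end, in the units of the state.
- telemetry.sense(): the state, without advancing time (a new reading comes with each control period).
- optics.grab_frame(name): name is "side" or "top" or "wrist"; returns a dict with "color" (420x560x3 uint8, red, green, blue), "mtx" (3x3 intrinsics, pixels), "R" (3x3) and "t" (3): a world point X has camera coordinates R X + t; the wrist camera has in their place "mount" (4x4, takes a point from camera to tool coordinates, whose origin is the TCP and whose axes are the flange's). Camera axes: x right, y down, z forward; pixel columns grow to the right and rows downward; lengths in mm; the calibration is good to about 2 mm. A picture is of the moment at which its call begins: read the wrist's pose just before it. There is no depth.
- r.sign_off(): hands the job in; it is judged then, once.
The state is a dict: "clock": time; "qpos": joint angles; "qvel": joint speeds; "joint_efforts": joint torques, N m; "eef_pos": TCP position; "tcp_rot": TCP orientation; "contact_force": force on the tool from outside, world axes, zero at the start; "wrist_torque": the same for the moment, N m; "opening": opening from 0.0 (shut) to 1.0 (fully open); "grasp_force": force on a finger pad.
Only numpy, scipy, OpenCV 4.12 (cv2) and the standard library are available. Lean on these libraries where they do the work, as an engineer would, in place of code of your own. Each camera call takes 0.05 s, during which the arm holds its last target. There are 200 camera calls.

## Task

Get the four loose can capacitors ready for testing: stand them upright on the four round pads of the test rail, one in the middle of each pad, in order of height, with the shortest on the pad at the end next to the component tester and the tallest at the other end. Do not knock a capacitor over, and leave the small circuit board that lies among them where it is.

Things in the scene. Friction and masses are not known exactly. Their poses are not given: they have to be found in the camera images.
- cap_wide_mid (a point): the widest and shortest can capacitor, standing upright and loose: black sleeve with a grey stripe, bare aluminium top with two small steel terminal bosses; 45 mm in diameter, 40 mm high in all (bosses of 3 mm included), about 50 to 170 g. The point is at its centre, half-way up (20 mm above its underside); z is its own axis, up. It starts standing on the table (z = 0).
- cap_slim_mid (a point): the slimmest can capacitor, standing upright and loose: black sleeve with a grey stripe, bare aluminium top with two small steel terminal bosses; 30 mm in diameter, 56 mm high in all (bosses of 3 mm included), about 50 to 170 g. The point is at its centre, half-way up (28 mm above its underside); z is its own axis, up. It starts standing on the table (z = 0).
- cap_stout_mid (a point): a stout can capacitor, standing upright and loose: black sleeve with a grey stripe, bare aluminium top with two small steel terminal bosses; 40 mm in diameter, 72 mm high in all (bosses of 3 mm included), about 50 to 170 g. The point is at its centre, half-way up (36 mm above its underside); z is its own axis, up. It starts standing on the table (z = 0).
- cap_tall_mid (a point): the tallest can capacitor, standing upright and loose: black sleeve with a grey stripe, bare aluminium top with two small steel terminal bosses; 35 mm in diameter, 90 mm high in all (bosses of 3 mm included), about 50 to 170 g. The point is at its centre, half-way up (45 mm above its underside); z is its own axis, up. It starts standing on the table (z = 0).
- pad_a: round black rubber pad, 60 mm in diameter and 3 mm thick, flat, fixed on the 6 mm thick, 85 mm wide and 360 mm long aluminium test rail: the end pad on the robot's left (+y). Origin at the centre of its underside, so its top is 3 mm above the origin and 9 mm above the table. Its y axis runs along the row towards pad_a, its x axis across the row, away from the robot, z up. Neighbouring pads are 85 mm apart, centre to centre.
- pad_b: round black rubber pad, 60 mm in diameter and 3 mm thick, flat, fixed on the 6 mm thick, 85 mm wide and 360 mm long aluminium test rail: second from the robot's left. Origin at the centre of its underside, so its top is 3 mm above the origin and 9 mm above the table. Its y axis runs along the row towards pad_a, its x axis across the row, away from the robot, z up. Neighbouring pads are 85 mm apart, centre to centre.
- pad_c: round black rubber pad, 60 mm in diameter and 3 mm thick, flat, fixed on the 6 mm thick, 85 mm wide and 360 mm long aluminium test rail: third from the robot's left. Origin at the centre of its underside, so its top is 3 mm above the origin and 9 mm above the table. Its y axis runs along the row towards pad_a, its x axis across the row, away from the robot, z up. Neighbouring pads are 85 mm apart, centre to centre.
- pad_d: round black rubber pad, 60 mm in diameter and 3 mm thick, flat, fixed on the 6 mm thick, 85 mm wide and 360 mm long aluminium test rail: the end pad on the robot's right (-y). Origin at the centre of its underside, so its top is 3 mm above the origin and 9 mm above the table. Its y axis runs along the row towards pad_a, its x axis across the row, away from the robot, z up. Neighbouring pads are 85 mm apart, centre to centre.
- tester: component tester, a grey plastic box 130 x 80 x 34 mm lying flat on the table, with a greenish display, a blue lever socket and three black keys on top (48 mm high with the lever), fixed; it stands beyond one end of the test rail, left or right (a soldering iron stand with a yellow sponge, up to about 140 mm high, stands beyond the other). Origin at the centre of its underside, x along its long side, z up.
- board_mid (a point): small red circuit board with a black underside, 55 x 38 mm and 10 mm high in all, lying loose on the table in the same row as the capacitors; to be left alone. The point is at its centre, 5 mm above its underside, z up. (A copper-wound transformer 46 x 36 x 38 mm lies in that row too; things in the row are at least 80 mm apart along y, centre to centre.)

How it is judged (in metres and radians):
At the end, for the whole second after the job is handed in: Each capacitor stands upright (within 0.08 rad), released and at rest on its own pad, its centre within 12 mm of the pad's centre, in order of height from the shortest on the end pad nearest the tester to the tallest at the other end; the circuit board is within 15 mm of where it was (((y of tester in the frame of pad_b above 0 m and horizontal distance between cap_wide_mid and pad_a below 0.012 m and z of cap_wide_mid in the frame of pad_a between 0.019 and 0.027 m and horizontal distance between cap_slim_mid and pad_b below 0.012 m and z of cap_slim_mid in the frame of pad_b between 0.027 and 0.035 m and horizontal distance between cap_stout_mid and pad_c below 0.012 m and z of cap_stout_mid in the frame of pad_c between 0.035 and 0.043 m and horizontal distance between cap_tall_mid and pad_d below 0.012 m and z of cap_tall_mid in the frame of pad_d between 0.044 and 0.052 m) or (y of tester in the frame of pad_b below 0 m and horizontal distance between cap_wide_mid and pad_d below 0.012 m and z of cap_wide_mid in the frame of pad_d between 0.019 and 0.027 m and horizontal distance between cap_slim_mid and pad_c below 0.012 m and z of cap_slim_mid in the frame of pad_c between 0.027 and 0.035 m and horizontal distance between cap_stout_mid and pad_b below 0.012 m and z of cap_stout_mid in the frame of pad_b between 0.035 and 0.043 m and horizontal distance between cap_tall_mid and pad_a below 0.012 m and z of cap_tall_mid in the frame of pad_a between 0.044 and 0.052 m)) and angle between each of cap_wide_mid, cap_slim_mid, cap_stout_mid, cap_tall_mid's own z axis and vertical below 0.08 rad and linear speed of each of cap_wide, cap_slim, cap_stout, cap_tall below 0.02 m/s and distance of board_mid from where it was at the start of the episode below 0.015 m); the robot touches nothing.
It fails at once if a capacitor is knocked over (tilted by more than 0.6 rad) (angle between any of cap_wide_mid, cap_slim_mid, cap_stout_mid, cap_tall_mid's own z axis and vertical above 0.6 rad).
It fails at once if the circuit board is moved by more than 15 mm (distance of board_mid from where it was at the start of the episode above 0.015 m).
It also fails if it takes over 99 s, if anything falls off the work surface, if the arm or the gripper's body presses on something with over 40 N, if the wrist force passes 120 N, or if a joint passes its speed limit or range.

## Working session

There is one attempt and no reset: what is moved stays moved. The work goes in short steps, Python scripts to look and compute and a tool call to move; the robot and the scene stay as the last step left them, time stands still between calls to the robot, and variables do not carry over. Pictures are saved under pics/ and viewed, at most 14 in all, crops included, and the job is handed in when it is done.

Besides the shell and the picture viewer there is one more tool, called after "Request:" as name(argument=value, ...) on one line, values as JSON. play_rows: Moves the arm, as the interface text tells. Its arguments: {"type":"object","properties":{"dp":{"type":"array"},"rot":{"type":"array"},"fingers":{"type":"number"},"grip_force":{"type":"number"}},"required":["dp","rot"]}

```bash
mkdir -p pics; python3 - <<'E'
from rig import telemetry, optics, r
import cv2
s=telemetry.sense(); print(s['clock'],s['eef_pos'],s['tcp_rot'],s['opening'])
for n in ('top','side'):
    f=optics.grab_frame(n); cv2.imwrite(f'pics/{n}0.png',f['color'][:,:,::-1])
    print(n,f['mtx'].tolist(),f['R'].round(4).tolist(),f['t'].round(1).tolist())
f=optics.grab_frame('wrist');print(f['mtx'].tolist(),f['mount'].round(4).tolist())
E
```

```text
0.0 [266.9988706  564.55183248 230.54477942] [-3.14017065e+00  9.23739072e-06  2.69982045e+00] 0.999684548672641
top [[505.2989448744563, 0.0, 274.64208345554204], [0.0, 505.2989448744563, 208.37404228617285], [0.0, 0.0, 1.0]] [[0.0266, -0.9996, -0.0069], [-0.9916, -0.0255, -0.1266], [0.1264, 0.0102, -0.9919]] [14.7, 536.5, 1178.8]
side [[511.4760811208612, 0.0, 274.02528452716734], [0.0, 511.4760811208612, 210.8571121402194], [0.0, 0.0, 1.0]] [[0.9542, -0.299, 0.01], [-0.1957, -0.6494, -0.7348], [0.2262, 0.6992, -0.6782]] [-529.6, 142.4, 971.0]
[[378.2050528545928, 0.0, 275.26227514064624], [0.0, 378.2050528545928, 207.7469662271158], [0.0, 0.0, 1.0]] [[0.0, -0.9565, -0.2916, 75.3283], [1.0, -0.0001, 0.0004, 0.1828], [-0.0004, -0.2916, 0.9565, -143.1752], [0.0, 0.0, 0.0, 1.0]]
```

View pics/top0.png

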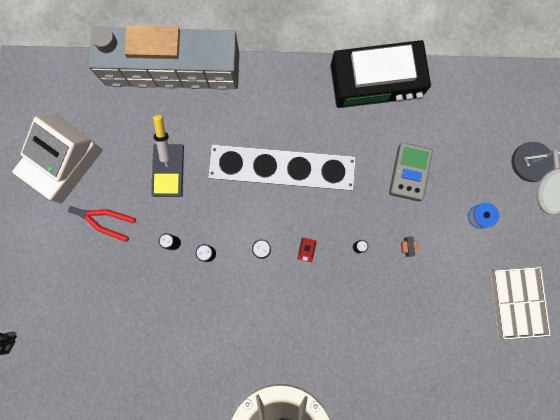

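View pics/side0.png

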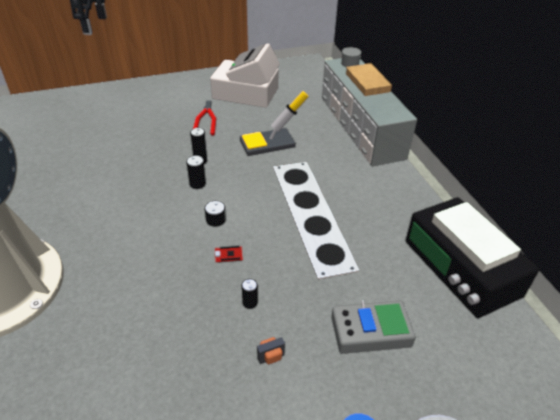

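The top view shows the tall can near (167,241), stout (205,253), wide (262,249), board (307,249), slim (362,246), transformer (410,246), pads a–d (231,162) to (333,171), and the tester on the right (-y). So the order is tall on a, stout on b, slim on c, wide on d.

```bash
cat > h.py <<'E'
import numpy as np, cv2
from rig import telemetry, optics, r
from scipy.spatial.transform import Rotation as Ro
H=dict(tall=87,stout=69,wide=37,slim=53)
def ray(f,uv,z,pose=None):
    d=np.linalg.inv(f['mtx'])@np.array([uv[0],uv[1],1.])
    if pose is None: R=np.array(f['R']).T; c=-R@f['t']
    else:
        T=pose@f['mount']; R=T[:3,:3]; c=T[:3,3]
    d=R@d; return c+d*(z-c[2])/d[2]
def proj(f,X,pose=None):
    if pose is None: p=f['R']@np.array(X)+f['t']
    else: p=(np.linalg.inv(pose@f['mount'])@np.append(X,1))[:3]
    p=f['mtx']@p; return p[:2]/p[2]
def pose():
    s=telemetry.sense(); T=np.eye(4); T[:3,:3]=Ro.from_euler('xyz',s['tcp_rot']).as_matrix(); T[:3,3]=s['eef_pos']; return T
def blob(m,uv,rad):
    """centroid and area of the mask component nearest uv"""
    n,l,st,c=cv2.connectedComponentsWithStats(m.astype(np.uint8)); d=np.hypot(*(c-uv).T)
    k=[i for i in range(1,n) if d[i]<rad and st[i,4]>8]
    k=max(k,key=lambda i:st[i,4]); return c[k],st[k]
E
python3 - <<'E'
from h import *
G0=dict(tall=(167,241),stout=(205,253),wide=(262,249),slim=(362,246))
P0=dict(a=(231,162),b=(265,166),c=(299,168),d=(333,171))
f=optics.grab_frame('top'); g=f['color'].min(2)
for k,v in G0.items():
    c,s=blob(g>150,v,8); p=ray(f,c,H[k]); print(k,c.round(1),s[2:],p.round(1),'diam',s[2]*(-f['R'].T@f['t'])[2]/505 )
for k,v in P0.items():
    c,s=blob(f['color'].max(2)<60,v,8); print(k,c.round(1),s[2:],ray(f,c,9).round(1))
c,s=blob((f['color'][:,:,0]>120)&(f['color'][:,:,1]<70),(307,249),10);print('board',ray(f,c,5).round(1),s)
E
```

```text
tall [165.6 240.4] [ 12  12 122] [449.2 274.7  87. ] diam 29.402506519298896
stout [203.4 252.2] [ 14  15 166] [425.3 189.9  69. ] diam 34.30292427251538
wide [261.  248.4] [ 17  16 208] [439.2  58.5  37. ] diam 41.6535509023401
slim [361.7 245.7] [10 10 82] [ 450.8 -177.3   53. ] diam 24.502088766082416
a [230.7 162.2] [ 23  22 388] [651.8 141.    9. ]
b [264.7 165. ] [ 23  23 390] [646.8  56.4   9. ]
c [298.9 167.8] [ 23  22 391] [641.8 -28.5   9. ]
d [333.1 170.7] [ 23  22 393] [ 636.6 -113.1    9. ]
board [443.  -51.7   5. ] [298 238  19  24 211]
```

Spacings and sizes check out (pads 84.8 mm apart). I'll move over the tall can and turn the tool so that the fingers close along x.

Request:
play_rows(dp=[[-0.72,-0.46,0.08],[-1.44,-0.92,0.15],[-2.16,-1.38,0.22],[-2.9,-1.85,0.3],[-3.6,-2.3,0.38]], rot=[[0,0,1.08],[0,0,2.16],[0,0,3.24],[0,0,4.3],[0,0,5.39]], fingers=1, grip_force=30)

```text
clock: 0.62
eef_pos: [358.6, 418.7, 215.9]
tcp_rot: [-3.142, 0.0, 2.13]
contact_force: [1.1, 0.3, 1.4]
opening: 0.997
grasp_force: 0.0
```

Request:
play_rows(dp=[[-0.85,0,0.08],[-1.7,0,0.16],[-2.55,0,0.24],[-3.4,0,0.32],[-4.25,0,0.4]], rot=[[0,0,1.08],[0,0,2.16],[0,0,3.24],[0,0,4.3],[0,0,5.39]])

```text
clock: 1.03
eef_pos: [449.6, 275.1, 199.9]
tcp_rot: [3.142, -0.0, 1.566]
contact_force: [0.9, 0.0, -0.4]
opening: 1.002
grasp_force: 0.0
```

Request:
play_rows(dp=[[0,0,0],[0,0,0]], rot=[[0,0,0],[0,0,0]])

```text
clock: 1.2
eef_pos: [449.6, 275.2, 199.8]
tcp_rot: [-3.141, 0.0, 1.568]
contact_force: [-0.7, 0.6, 0.0]
opening: 1.007
grasp_force: 0.0
```

```bash
cat >> h.py <<'E'
def wcap(k,guess,save=None):
    """wrist view: cap's top centre from its bright disc"""
    P=pose(); f=optics.grab_frame('wrist'); e=proj(f,[guess[0],guess[1],H[k]],P)
    if save: cv2.imwrite(save,f['color'][:,:,::-1])
    g=(f['color'].min(2)>140).astype(np.uint8); g=cv2.morphologyEx(g,cv2.MORPH_CLOSE,np.ones((9,9)))
    c,s=blob(g,e,40); p=ray(f,c,H[k],P)
    q=ray(f,(s[0],c[1]),H[k],P)-ray(f,(s[0]+s[2],c[1]),H[k],P)
    d=p-P[:3,3]; print(k,'exp px',e.round(),'px',c.round(1),s[2:],'pos',p.round(1),'diam',np.linalg.norm(q).round(1),'TCP',P[:3,3].round(1),'units tool x(+Y) %.2f y(+X) %.2f'%(d[1]/40,d[0]/40))
E
python3 -c "
from h import *
wcap('tall',(449.2,274.7),'pics/w1.png'); print(telemetry.sense()['tcp_rot'])"
```

```text
tall exp px [276. 204.] px [275.3 205.4] [  40   39 1220] pos [448.9 274.   87. ] diam 28.3 TCP [449.6 275.2 199.8] units tool x(+Y) -0.03 y(+X) -0.02
[-3.14121464e+00 -2.04048588e-04  1.57036442e+00]
```

View pics/w1.png

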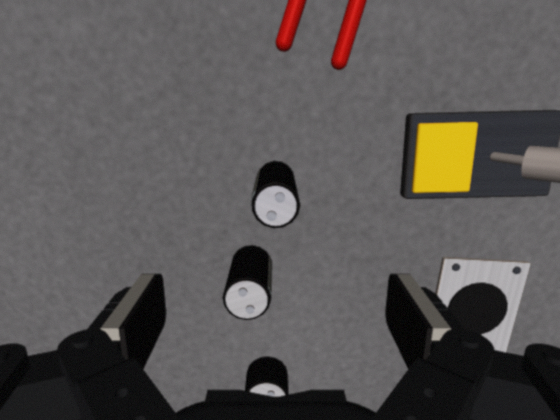

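The wrist view shows the tall can at (275,205), exactly where expected, with the stout one at (247,300). I'll descend and grip.

Request:
play_rows(dp=[[-0.03,-0.02,0.9],[-0.03,-0.02,1.8],[-0.03,-0.02,2.7],[-0.03,-0.02,3.5],[-0.03,-0.02,4.15]], rot=[[0,0,0],[0,0,0],[0,0,0],[0,0,0],[0,0,0]])

```text
clock: 1.67
eef_pos: [446.8, 276.4, 32.0]
tcp_rot: [-3.14, 0.0, 1.574]
contact_force: [-0.2, -0.2, 0.5]
opening: 1.002
grasp_force: 0.0
```

Request:
play_rows(dp=[[0,0,0],[0,0,0],[0,0,0],[0,0,0],[0,0,0]], rot=[[0,0,0],[0,0,0],[0,0,0],[0,0,0],[0,0,0]], fingers=0)

```text
clock: 2.08
eef_pos: [449.4, 276.5, 36.1]
tcp_rot: [3.139, -0.002, 1.571]
contact_force: [-0.5, 1.4, 5.5]
opening: 0.402
grasp_force: 29.6
```

Request:
play_rows(dp=[[0,0,0],[0,0,0],[0,0,0],[0,0,0],[0,0,0]], rot=[[0,0,0],[0,0,0],[0,0,0],[0,0,0],[0,0,0]])

```text
clock: 2.5
eef_pos: [449.5, 276.5, 36.1]
tcp_rot: [3.139, -0.002, 1.571]
contact_force: [-1.6, 1.6, 8.5]
opening: 0.403
grasp_force: 30.0
```

Request:
play_rows(dp=[[0,0,-0.2],[0,0,-0.6],[0,0,-1.1],[0,0,-1.5],[0,0,-1.5]], rot=[[0,0,0],[0,0,0],[0,0,0],[0,0,0],[0,0,0]])

```text
clock: 2.92
eef_pos: [450.1, 276.5, 97.9]
tcp_rot: [3.137, -0.003, 1.571]
contact_force: [0.8, -0.1, -1.1]
opening: 0.404
grasp_force: 30.3
```

```bash
python3 -c "
from h import *
s=telemetry.sense(); print(s['eef_pos'],s['tcp_rot'],s['contact_force'],s['opening'])
f=optics.grab_frame('wrist'); cv2.imwrite('pics/w2.png',f['color'][:,:,::-1])"
```

```text
[450.11843707 276.51339355  97.87462457] [ 3.13668708e+00 -2.92596504e-03  1.57092110e+00] [ 0.78359113 -0.09703607 -1.11446547] 0.40370925649809797
```

View pics/w2.png

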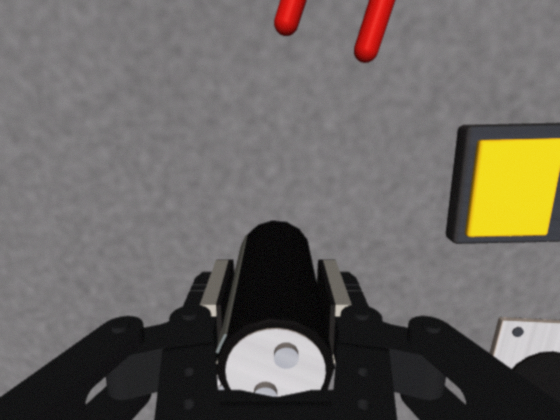

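The can is held upright, its top disc centred near (275,366). I'll work out its offset from the TCP and the way to pad a.

```bash
python3 -c "
from h import *
P=pose(); f=optics.grab_frame('wrist')
for v in (360,366,372): print(ray(f,(275,v),148.8,P).round(1)-P[:3,3])
s=ray(f,(222,366),148.8,P)-ray(f,(328,366),148.8,P); print(s)"
```

```text
[-1.06882317  1.7834247  52.48751332]
[-1.06882317 -0.3165753  52.48751332]
[-1.06882317 -2.3165753  52.48751332]
[-30.44892123   0.08914625   0.        ]
```

Request:
play_rows(dp=[[-0.2,0.3,0],[-0.6,0.9,0],[-1.05,1.5,0],[-1.45,2.1,0],[-1.8,2.7,0]], rot=[[0,0,0],[0,0,0],[0,0,0],[0,0,0],[0,0,0]])

```text
clock: 3.43
eef_pos: [557.0, 201.5, 92.8]
tcp_rot: [-3.14, 0.001, 1.571]
contact_force: [0.4, -0.0, -1.1]
opening: 0.402
grasp_force: 30.3
```

Request:
play_rows(dp=[[-0.45,0.65,0],[-0.9,1.25,0],[-1.3,1.8,0],[-1.5,2.2,0],[-1.59,2.34,0]], rot=[[0,0,0],[0,0,0],[0,0,0],[0,0,0],[0,0,0]])

```text
clock: 3.85
eef_pos: [652.0, 137.4, 92.7]
tcp_rot: [-3.142, 0.001, 1.569]
contact_force: [-0.8, 0.6, -1.2]
opening: 0.404
grasp_force: 30.3
```

Request:
play_rows(dp=[[0,0,0],[0,0,0],[0,0,0]], rot=[[0,0,0],[0,0,0],[0,0,0]])

```text
clock: 4.1
eef_pos: [648.4, 140.2, 93.4]
tcp_rot: [-3.14, 0.0, 1.571]
contact_force: [0.2, 0.5, -1.3]
opening: 0.402
grasp_force: 30.3
```

Request:
play_rows(dp=[[0,0,0],[0,0,0],[0,0,0],[0,0,0],[0,0,0]], rot=[[0,0,0],[0,0,0],[0,0,0],[0,0,0],[0,0,0]])

```text
clock: 4.52
eef_pos: [649.7, 140.1, 94.3]
tcp_rot: [3.141, -0.0, 1.571]
contact_force: [-0.0, -0.9, -2.3]
opening: 0.401
grasp_force: 30.3
```

```bash
python3 -c "
from h import *
s=telemetry.sense(); print(s['eef_pos'],s['tcp_rot'],s['qvel'])
T=optics.grab_frame('top'); cv2.imwrite('pics/t2.png',cv2.resize(T['color'][100:280,140:440,::-1],None,fx=2.6,fy=2.6))
s=telemetry.sense(); print(s['eef_pos'])"
```

```text
[649.74281013 140.14787664  94.26868209] [ 3.14135898e+00 -3.45668007e-05  1.57132941e+00] [-0.00508119  0.00225073 -0.00030261 -0.00118142 -0.0002103   0.00036842]
[649.80827216 140.04878858  94.23219136]
```

View pics/t2.png

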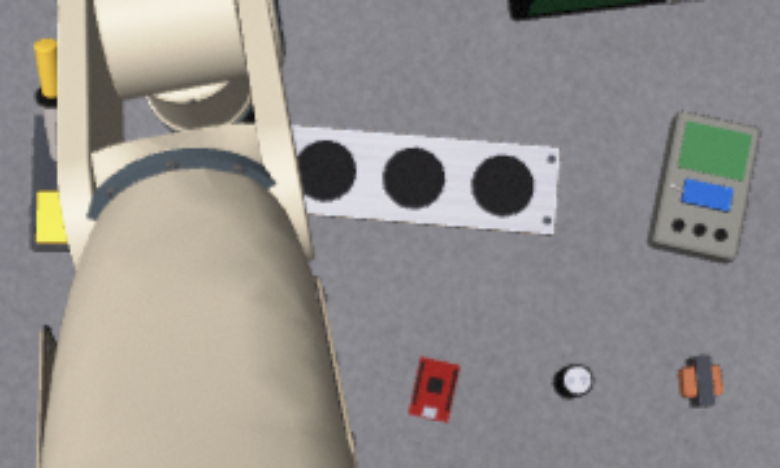

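Request:
play_rows(dp=[[0.02,0.05,0.4],[0.02,0.05,0.8],[0.02,0.05,1.1],[0.02,0.05,1.2],[0.02,0.05,1.2]], rot=[[0,0,0],[0,0,0],[0,0,0],[0,0,0],[0,0,0]])

```text
clock: 4.98
eef_pos: [651.3, 140.6, 45.7]
tcp_rot: [-3.14, 0.0, 1.571]
contact_force: [0.5, 0.1, -1.6]
opening: 0.399
grasp_force: 30.3
```

Request:
play_rows(dp=[[0,0,0],[0,0,0],[0,0,0],[0,0,0],[0,0,0]], rot=[[0,0,0],[0,0,0],[0,0,0],[0,0,0],[0,0,0]])

```text
clock: 5.4
eef_pos: [651.9, 140.7, 46.2]
tcp_rot: [3.141, -0.0, 1.571]
contact_force: [-0.2, 0.6, -1.5]
opening: 0.402
grasp_force: 30.3
```

Request:
play_rows(dp=[[0,0,0.03],[0,0,0.06],[0,0,0.06],[0,0,0.06]], rot=[[0,0,0],[0,0,0],[0,0,0],[0,0,0]])

```text
clock: 5.73
eef_pos: [652.2, 140.7, 45.1]
tcp_rot: [3.141, -0.0, 1.571]
contact_force: [-3.9, -0.2, 12.1]
opening: 0.404
grasp_force: 31.4
```

Request:
play_rows(dp=[[0,0,-0.03],[0,0,-0.03],[0,0,-0.03],[0,0,-0.03],[0,0,-0.03]], rot=[[0,0,0],[0,0,0],[0,0,0],[0,0,0],[0,0,0]], fingers=1)

```text
clock: 6.15
eef_pos: [651.8, 140.7, 44.7]
tcp_rot: [-3.141, 0.0, 1.571]
contact_force: [-0.4, 0.6, -1.1]
opening: 1.0
grasp_force: 0.0
```

Request:
play_rows(dp=[[0,0,0],[0,0,-0.4],[0,0,-1.1],[0,0,-1.9],[0,0,-2.7]], rot=[[0,0,0],[0,0,0],[0,0,0],[0,0,0],[0,0,0]])

```text
clock: 6.57
eef_pos: [651.3, 140.5, 153.4]
tcp_rot: [-3.14, 0.0, 1.571]
contact_force: [0.7, 0.4, 0.9]
opening: 1.0
grasp_force: 0.0
```

```bash
python3 -c "
from h import *
H['tall']=96; wcap('tall',(652,141))"
```

```text
tall exp px [278. 230.] px [273.6 241.5] [  117   273 16755] pos [649.5 134.3  96. ] diam 66.7 TCP [651.3 140.5 153.4] units tool x(+Y) -0.16 y(+X) -0.05
```

Request:
play_rows(dp=[[0.2,-0.8,0],[0.4,-1.7,0],[0.6,-2.6,0],[0.75,-3.4,0],[0.9,-4.1,0]], rot=[[0,0,0],[0,0,0],[0,0,0],[0,0,0],[0,0,0]])

```text
clock: 7.03
eef_pos: [485.5, 176.6, 152.6]
tcp_rot: [-3.141, 0.0, 1.571]
contact_force: [0.1, 0.7, -0.6]
opening: 0.999
grasp_force: 0.0
```

Request:
play_rows(dp=[[0.16,-0.7,0],[0.25,-1.2,0],[0.33,-1.55,0],[0.33,-1.55,0],[0.33,-1.55,0]], rot=[[0,0,0],[0,0,0],[0,0,0],[0,0,0],[0,0,0]])

```text
clock: 7.45
eef_pos: [426.2, 190.2, 153.2]
tcp_rot: [3.14, -0.0, 1.572]
contact_force: [0.1, -0.1, 0.3]
opening: 0.999
grasp_force: 0.0
```

Request:
play_rows(dp=[[0,0,0],[0,0,0],[0,0,0]], rot=[[0,0,0],[0,0,0],[0,0,0]])

```text
clock: 7.7
eef_pos: [426.8, 189.7, 152.8]
tcp_rot: [3.141, -0.0, 1.57]
contact_force: [-1.3, -0.3, -0.3]
opening: 1.006
grasp_force: 0.0
```

```bash
python3 -c "
from h import *
wcap('stout',(425.3,189.9))"
```

```text
stout exp px [274. 216.] px [273.2 217.8] [  53   50 2093] pos [424.8 188.9  69. ] diam 33.5 TCP [426.8 189.7 152.8] units tool x(+Y) -0.02 y(+X) -0.05
```

Request:
play_rows(dp=[[-0.02,-0.05,0.7],[-0.02,-0.05,1.5],[-0.02,-0.05,2.3],[-0.02,-0.05,2.9],[-0.02,-0.05,3.15]], rot=[[0,0,0],[0,0,0],[0,0,0],[0,0,0],[0,0,0]])

```text
clock: 8.17
eef_pos: [422.5, 188.1, 24.0]
tcp_rot: [-3.138, 0.002, 1.57]
contact_force: [-0.6, -0.3, 0.5]
opening: 0.997
grasp_force: 0.0
```

Request:
play_rows(dp=[[0,0,0],[0,0,0],[0,0,0],[0,0,0],[0,0,0]], rot=[[0,0,0],[0,0,0],[0,0,0],[0,0,0],[0,0,0]])

```text
clock: 8.58
eef_pos: [424.8, 189.5, 28.1]
tcp_rot: [3.139, -0.001, 1.571]
contact_force: [1.0, 0.2, -0.2]
opening: 0.998
grasp_force: 0.0
```

Request:
play_rows(dp=[[0,0,0],[0,0,0],[0,0,0],[0,0,0],[0,0,0]], rot=[[0,0,0],[0,0,0],[0,0,0],[0,0,0],[0,0,0]], fingers=0)

```text
clock: 9.0
eef_pos: [424.1, 189.2, 27.2]
tcp_rot: [3.141, -0.0, 1.571]
contact_force: [-0.6, -0.6, 5.4]
opening: 0.463
grasp_force: 29.5
```

Request:
play_rows(dp=[[0,0,0],[0,0,0],[0,0,0],[0,0,0],[0,0,0]], rot=[[0,0,0],[0,0,0],[0,0,0],[0,0,0],[0,0,0]])

```text
clock: 9.42
eef_pos: [424.1, 189.1, 27.2]
tcp_rot: [3.141, -0.0, 1.571]
contact_force: [-1.1, -0.7, 6.7]
opening: 0.46
grasp_force: 29.5
```

Request:
play_rows(dp=[[0,0,-0.2],[0,0,-0.6],[0,0,-1.1],[0,0,-1.5],[0,0,-1.5]], rot=[[0,0,0],[0,0,0],[0,0,0],[0,0,0],[0,0,0]])

```text
clock: 9.83
eef_pos: [425.4, 189.7, 89.7]
tcp_rot: [3.138, -0.002, 1.571]
contact_force: [0.7, 0.8, -0.8]
opening: 0.462
grasp_force: 30.6
```

Request:
play_rows(dp=[[0,0,0],[0,0,0],[0,0,0]], rot=[[0,0,0],[0,0,0],[0,0,0]])

```text
clock: 10.08
eef_pos: [423.1, 188.7, 86.1]
tcp_rot: [-3.14, 0.001, 1.571]
contact_force: [0.2, -0.6, -2.0]
opening: 0.458
grasp_force: 30.6
```

Request:
play_rows(dp=[[-0.3,0.3,0],[-0.8,0.9,0],[-1.3,1.6,0],[-1.7,2.3,0],[-2.1,3.0,0]], rot=[[0,0,0],[0,0,0],[0,0,0],[0,0,0],[0,0,0]])

```text
clock: 10.5
eef_pos: [544.3, 103.9, 85.8]
tcp_rot: [-3.14, 0.0, 1.571]
contact_force: [1.2, 1.4, -1.2]
opening: 0.458
grasp_force: 30.6
```

Request:
play_rows(dp=[[-0.4,0.7,0],[-0.8,1.4,0],[-1.1,2.1,0],[-1.21,2.45,0],[-1.21,2.57,0]], rot=[[0,0,0],[0,0,0],[0,0,0],[0,0,0],[0,0,0]])

```text
clock: 10.92
eef_pos: [648.5, 55.2, 85.5]
tcp_rot: [-3.141, 0.0, 1.569]
contact_force: [-0.1, 0.6, -0.2]
opening: 0.461
grasp_force: 30.7
```

Request:
play_rows(dp=[[0,0,0],[0,0,0],[0,0,0],[0,0,0],[0,0,0]], rot=[[0,0,0],[0,0,0],[0,0,0],[0,0,0],[0,0,0]])

```text
clock: 11.33
eef_pos: [645.8, 57.2, 86.9]
tcp_rot: [-3.141, 0.0, 1.572]
contact_force: [0.1, -0.5, -1.6]
opening: 0.459
grasp_force: 30.7
```

Request:
play_rows(dp=[[0,0,0],[0,0,0],[0,0,0]], rot=[[0,0,0],[0,0,0],[0,0,0]])

```text
clock: 11.58
eef_pos: [646.6, 56.8, 87.1]
tcp_rot: [3.141, -0.0, 1.571]
contact_force: [-0.1, -0.5, -1.7]
opening: 0.461
grasp_force: 30.7
```

Request:
play_rows(dp=[[0,0.01,0.4],[0,0.01,0.8],[0,0.01,1.1],[0,0.01,1.2],[0,0.01,1.22]], rot=[[0,0,0],[0,0,0],[0,0,0],[0,0,0],[0,0,0]])

```text
clock: 12.0
eef_pos: [646.2, 56.6, 36.9]
tcp_rot: [-3.139, 0.0, 1.571]
contact_force: [-0.8, -0.6, -1.2]
opening: 0.46
grasp_force: 30.7
```

Request:
play_rows(dp=[[0,0,0],[0,0,0],[0,0,0.03],[0,0,0.06],[0,0,0.06]], rot=[[0,0,0],[0,0,0],[0,0,0],[0,0,0],[0,0,0]])

```text
clock: 12.42
eef_pos: [647.6, 56.7, 36.3]
tcp_rot: [3.14, -0.0, 1.571]
contact_force: [-0.3, -0.2, 1.4]
opening: 0.458
grasp_force: 30.8
```

Request:
play_rows(dp=[[0,0,0],[0,0,0],[0,0,0]], rot=[[0,0,0],[0,0,0],[0,0,0]])

```text
clock: 12.67
eef_pos: [647.6, 56.7, 36.3]
tcp_rot: [3.14, -0.0, 1.571]
contact_force: [0.0, -0.4, 4.8]
opening: 0.461
grasp_force: 31.0
```

Request:
play_rows(dp=[[0,0,0],[0,0,0],[0,0,0],[0,0,0],[0,0,0]], rot=[[0,0,0],[0,0,0],[0,0,0],[0,0,0],[0,0,0]], fingers=1)

```text
clock: 13.08
eef_pos: [646.8, 56.7, 35.5]
tcp_rot: [-3.141, 0.0, 1.571]
contact_force: [-0.1, 0.3, -0.9]
opening: 0.999
grasp_force: 0.0
```

Request:
play_rows(dp=[[0,0,-0.2],[0,0,-0.6],[0,0,-1.2],[0,0,-1.9],[0,0,-2.5]], rot=[[0,0,0],[0,0,0],[0,0,0],[0,0,0],[0,0,0]])

```text
clock: 13.5
eef_pos: [647.1, 56.7, 137.6]
tcp_rot: [3.141, 0.0, 1.571]
contact_force: [1.2, -0.6, 0.2]
opening: 0.996
grasp_force: 0.0
```

Request:
play_rows(dp=[[-0.3,-0.3,0],[-1.0,-0.9,0],[-1.7,-1.5,0],[-2.4,-2.1,0],[-3.1,-2.6,0]], rot=[[0,0,0],[0,0,0],[0,0,0],[0,0,0],[0,0,0]])

```text
clock: 13.92
eef_pos: [541.3, -68.2, 136.2]
tcp_rot: [-3.141, 0.0, 1.572]
contact_force: [0.6, 0.0, 0.1]
opening: 0.998
grasp_force: 0.0
```

Request:
play_rows(dp=[[-0.7,-0.6,0],[-1.4,-1.2,0],[-2.1,-1.8,0],[-2.6,-2.2,0],[-2.75,-2.32,0]], rot=[[0,0,0],[0,0,0],[0,0,0],[0,0,0],[0,0,0]])

```text
clock: 14.33
eef_pos: [447.9, -179.4, 136.2]
tcp_rot: [-3.141, 0.0, 1.569]
contact_force: [1.2, 0.3, 0.2]
opening: 1.002
grasp_force: 0.0
```

Request:
play_rows(dp=[[0,0,0],[0,0,0],[0,0,0],[0,0,0],[0,0,0]], rot=[[0,0,0],[0,0,0],[0,0,0],[0,0,0],[0,0,0]])

```text
clock: 14.75
eef_pos: [451.1, -176.6, 135.7]
tcp_rot: [3.141, -0.0, 1.572]
contact_force: [0.8, 0.7, 0.4]
opening: 1.0
grasp_force: 0.0
```

```bash
python3 -c "
from h import *
wcap('slim',(450.8,-177.3))
f=optics.grab_frame('top'); g=f['color'].min(2); cv2.imwrite('pics/t3.png',cv2.resize(f['color'][100:280,140:440,::-1],None,fx=2.6,fy=2.6))"
```

```text
slim exp px [276. 218.] px [276.  220.1] [  37   35 1037] pos [ 450.8 -178.5   53. ] diam 23.3 TCP [ 451.1 -176.6  135.7] units tool x(+Y) -0.05 y(+X) -0.01
```

View pics/t3.png

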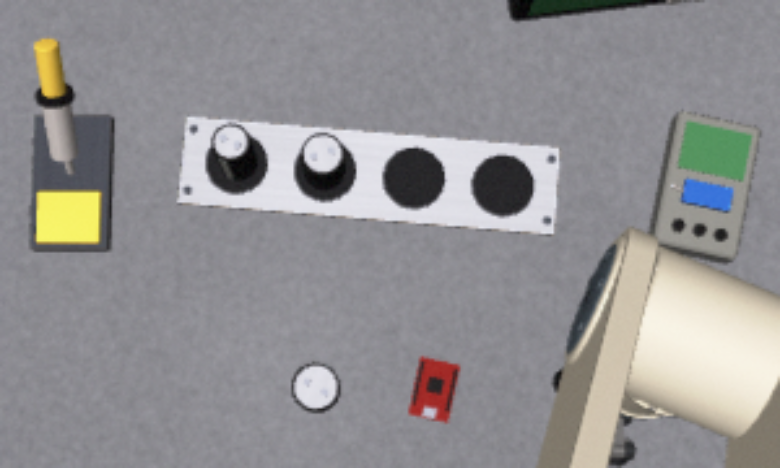

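The crop shows the tall and stout cans standing on pads a and b; the slim one is right below the tool. I'll grip the slim one.

Request:
play_rows(dp=[[-0.04,-0.01,0.7],[-0.04,-0.01,1.5],[-0.04,-0.01,2.2],[-0.04,-0.01,2.75],[-0.04,-0.01,2.97]], rot=[[0,0,0],[0,0,0],[0,0,0],[0,0,0],[0,0,0]])

```text
clock: 15.27
eef_pos: [448.4, -178.0, 14.2]
tcp_rot: [-3.138, -0.002, 1.571]
contact_force: [-0.7, -0.5, 0.1]
opening: 1.003
grasp_force: 0.0
```

Request:
play_rows(dp=[[0,0,0],[0,0,0],[0,0,0],[0,0,0],[0,0,0]], rot=[[0,0,0],[0,0,0],[0,0,0],[0,0,0],[0,0,0]])

```text
clock: 15.68
eef_pos: [450.7, -179.3, 18.1]
tcp_rot: [3.14, 0.001, 1.571]
contact_force: [0.2, -0.7, -0.6]
opening: 1.0
grasp_force: 0.0
```

Request:
play_rows(dp=[[0,0,0],[0,0,0],[0,0,0],[0,0,0],[0,0,0]], rot=[[0,0,0],[0,0,0],[0,0,0],[0,0,0],[0,0,0]], fingers=0)

```text
clock: 16.1
eef_pos: [450.0, -179.0, 17.1]
tcp_rot: [3.141, 0.0, 1.571]
contact_force: [-1.8, 0.7, 7.1]
opening: 0.346
grasp_force: 29.0
```

Request:
play_rows(dp=[[0,0,0],[0,0,0],[0,0,0],[0,0,0],[0,0,0]], rot=[[0,0,0],[0,0,0],[0,0,0],[0,0,0],[0,0,0]])

```text
clock: 16.52
eef_pos: [450.0, -179.0, 17.1]
tcp_rot: [3.141, 0.0, 1.571]
contact_force: [-0.9, 0.1, 5.2]
opening: 0.34
grasp_force: 29.3
```

Request:
play_rows(dp=[[0,0,-0.2],[0,0,-0.6],[0,0,-1.1],[0,0,-1.5],[0,0,-1.5]], rot=[[0,0,0],[0,0,0],[0,0,0],[0,0,0],[0,0,0]])

```text
clock: 16.93
eef_pos: [451.5, -179.6, 79.7]
tcp_rot: [3.138, 0.002, 1.571]
contact_force: [1.1, -0.6, -0.8]
opening: 0.343
grasp_force: 29.7
```

Request:
play_rows(dp=[[0,0,0],[0,0,0],[0,0,0]], rot=[[0,0,0],[0,0,0],[0,0,0]])

```text
clock: 17.18
eef_pos: [449.2, -178.7, 76.1]
tcp_rot: [-3.14, -0.001, 1.571]
contact_force: [-0.5, 0.3, -1.0]
opening: 0.345
grasp_force: 29.7
```

```bash
python3 -c "
from h import *
f=optics.grab_frame('top'); g=f['color'].min(2); cv2.imwrite('pics/t4.png',cv2.resize(f['color'][140:190,215:290,::-1],None,fx=8,fy=8,interpolation=0))
for k,e,z in (('tall',(229,154),96),('stout',(264,159),78)):
    for m in (185,200): pass
print(telemetry.sense()['eef_pos'])"
```

```text
[ 449.16712705 -178.68260961   76.00730971]
```

View pics/t4.png

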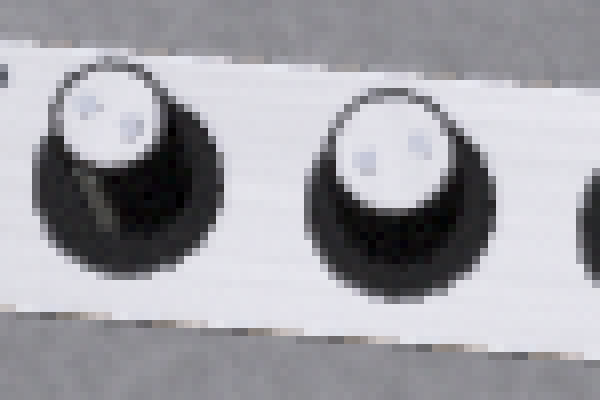

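Both cans sit well on their pads: disc centres are at about (228.1,154.0) and (263.6,158.9) in full-frame pixels. On to pad c.

Request:
play_rows(dp=[[0.3,0.4,0],[0.8,1.0,0],[1.3,1.7,0],[1.8,2.3,0],[2.3,2.9,0]], rot=[[0,0,0],[0,0,0],[0,0,0],[0,0,0],[0,0,0]])

```text
clock: 17.65
eef_pos: [566.5, -85.9, 75.9]
tcp_rot: [-3.14, -0.0, 1.571]
contact_force: [0.5, -0.1, -1.4]
opening: 0.341
grasp_force: 29.8
```

Request:
play_rows(dp=[[0.5,0.65,0],[0.95,1.2,0],[1.3,1.65,0],[1.47,1.9,0],[1.47,1.9,0]], rot=[[0,0,0],[0,0,0],[0,0,0],[0,0,0],[0,0,0]])

```text
clock: 18.07
eef_pos: [643.3, -26.8, 76.0]
tcp_rot: [3.141, -0.0, 1.573]
contact_force: [0.2, 0.9, -1.1]
opening: 0.339
grasp_force: 29.9
```

Request:
play_rows(dp=[[0,0,0],[0,0,0],[0,0,0],[0,0,0],[0,0,0]], rot=[[0,0,0],[0,0,0],[0,0,0],[0,0,0],[0,0,0]])

```text
clock: 18.48
eef_pos: [641.3, -28.8, 77.0]
tcp_rot: [-3.141, 0.0, 1.57]
contact_force: [-0.4, -0.0, -1.3]
opening: 0.344
grasp_force: 29.9
```

Request:
play_rows(dp=[[0,0,0],[0,0,0],[0,0,0]], rot=[[0,0,0],[0,0,0],[0,0,0]])

```text
clock: 18.73
eef_pos: [641.8, -28.3, 77.0]
tcp_rot: [3.141, 0.0, 1.571]
contact_force: [-0.3, -0.5, -0.7]
opening: 0.347
grasp_force: 29.9
```

```bash
python3 -c "
from h import *
f=optics.grab_frame('top'); print(ray(f,(228.1,154),96).round(1),ray(f,(263.6,158.9),78).round(1))"
```

```text
[651.9 138.9  96. ] [646.5  57.2  78. ]
```

Request:
play_rows(dp=[[0,0,0.4],[0,0,0.8],[0,0,1.1],[0,0,1.2],[0,0,1.22]], rot=[[0,0,0],[0,0,0],[0,0,0],[0,0,0],[0,0,0]])

```text
clock: 19.2
eef_pos: [641.0, -28.1, 26.9]
tcp_rot: [-3.139, -0.0, 1.571]
contact_force: [0.4, -0.3, 0.2]
opening: 0.34
grasp_force: 29.8
```

Request:
play_rows(dp=[[0,0,0],[0,0,0],[0,0,0.03],[0,0,0.06],[0,0,0.06]], rot=[[0,0,0],[0,0,0],[0,0,0],[0,0,0],[0,0,0]])

```text
clock: 19.62
eef_pos: [642.3, -28.2, 26.2]
tcp_rot: [3.141, 0.0, 1.571]
contact_force: [1.4, -1.1, -0.2]
opening: 0.342
grasp_force: 29.9
```

Request:
play_rows(dp=[[0,0,0],[0,0,0],[0,0,0]], rot=[[0,0,0],[0,0,0],[0,0,0]])

```text
clock: 19.87
eef_pos: [642.3, -28.2, 26.1]
tcp_rot: [3.141, 0.0, 1.571]
contact_force: [0.3, -0.4, 3.4]
opening: 0.341
grasp_force: 30.0
```

Request:
play_rows(dp=[[0,0,0],[0,0,0],[0,0,0],[0,0,0],[0,0,0]], rot=[[0,0,0],[0,0,0],[0,0,0],[0,0,0],[0,0,0]], fingers=1)

```text
clock: 20.28
eef_pos: [641.7, -28.1, 25.5]
tcp_rot: [-3.141, -0.0, 1.571]
contact_force: [1.0, -0.1, -0.4]
opening: 0.996
grasp_force: 0.0
```

Request:
play_rows(dp=[[0,0,-0.2],[0,0,-0.6],[0,0,-1.2],[0,0,-1.9],[0,0,-2.5]], rot=[[0,0,0],[0,0,0],[0,0,0],[0,0,0],[0,0,0]])

```text
clock: 20.7
eef_pos: [641.9, -28.2, 127.6]
tcp_rot: [3.141, 0.0, 1.571]
contact_force: [0.8, 0.5, -0.4]
opening: 1.002
grasp_force: 0.0
```

Request:
play_rows(dp=[[0.1,-0.3,0],[0.3,-0.9,0],[0.6,-1.6,0],[0.9,-2.3,0],[1.2,-3.0,0]], rot=[[0,0,0],[0,0,0],[0,0,0],[0,0,0],[0,0,0]])

```text
clock: 21.12
eef_pos: [520.6, 20.1, 126.2]
tcp_rot: [3.141, -0.0, 1.571]
contact_force: [0.0, -0.2, 0.7]
opening: 0.998
grasp_force: 0.0
```

Request:
play_rows(dp=[[0.3,-0.7,0],[0.6,-1.3,0],[0.85,-1.8,0],[0.97,-2.08,0],[0.97,-2.08,0]], rot=[[0,0,0],[0,0,0],[0,0,0],[0,0,0],[0,0,0]])

```text
clock: 21.53
eef_pos: [436.6, 59.2, 126.0]
tcp_rot: [-3.141, 0.0, 1.572]
contact_force: [-0.5, -0.5, -0.5]
opening: 1.0
grasp_force: 0.0
```

Request:
play_rows(dp=[[0,0,0],[0,0,0],[0,0,0],[0,0,0],[0,0,0]], rot=[[0,0,0],[0,0,0],[0,0,0],[0,0,0],[0,0,0]])

```text
clock: 21.95
eef_pos: [439.2, 58.4, 125.6]
tcp_rot: [-3.142, 0.0, 1.57]
contact_force: [0.7, 0.2, -0.7]
opening: 1.0
grasp_force: 0.0
```

```bash
python3 -c "
from h import *
wcap('wide',(439.2,58.5))"
```

```text
wide exp px [276. 214.] px [275.9 215.1] [  59   57 2661] pos [438.9  57.8  37. ] diam 38.0 TCP [439.2  58.4 125.6] units tool x(+Y) -0.01 y(+X) -0.01
```

Request:
play_rows(dp=[[-0.01,-0.01,0.7],[-0.01,-0.01,1.5],[-0.01,-0.01,2.2],[-0.01,-0.01,2.7],[-0.01,-0.01,2.92]], rot=[[0,0,0],[0,0,0],[0,0,0],[0,0,0],[0,0,0]])

```text
clock: 22.42
eef_pos: [436.9, 57.9, 6.5]
tcp_rot: [-3.138, 0.0, 1.571]
contact_force: [-0.6, -0.5, 0.8]
opening: 0.999
grasp_force: 0.0
```

Request:
play_rows(dp=[[0,0,0],[0,0,0],[0,0,0],[0,0,0],[0,0,0]], rot=[[0,0,0],[0,0,0],[0,0,0],[0,0,0],[0,0,0]])

```text
clock: 22.83
eef_pos: [439.2, 58.3, 9.9]
tcp_rot: [3.139, -0.0, 1.571]
contact_force: [0.2, 0.1, 0.3]
opening: 0.999
grasp_force: 0.0
```

Request:
play_rows(dp=[[0,0,0],[0,0,0],[0,0,0],[0,0,0],[0,0,0]], rot=[[0,0,0],[0,0,0],[0,0,0],[0,0,0],[0,0,0]], fingers=0)

```text
clock: 23.25
eef_pos: [438.5, 58.3, 9.3]
tcp_rot: [3.141, -0.0, 1.571]
contact_force: [-0.9, 0.6, 8.3]
opening: 0.514
grasp_force: 29.5
```

Request:
play_rows(dp=[[0,0,0],[0,0,0],[0,0,0],[0,0,0],[0,0,0]], rot=[[0,0,0],[0,0,0],[0,0,0],[0,0,0],[0,0,0]])

```text
clock: 23.67
eef_pos: [438.5, 58.3, 9.3]
tcp_rot: [3.141, -0.0, 1.571]
contact_force: [-0.7, 0.1, 7.1]
opening: 0.512
grasp_force: 29.5
```

Request:
play_rows(dp=[[0,0,-0.2],[0,0,-0.6],[0,0,-1.1],[0,0,-1.5],[0,0,-1.5]], rot=[[0,0,0],[0,0,0],[0,0,0],[0,0,0],[0,0,0]])

```text
clock: 24.08
eef_pos: [439.9, 58.5, 71.6]
tcp_rot: [3.138, -0.001, 1.571]
contact_force: [1.2, 0.1, -2.0]
opening: 0.518
grasp_force: 31.0
```

Request:
play_rows(dp=[[0,0,0],[0,0,0],[0,0,0]], rot=[[0,0,0],[0,0,0],[0,0,0]])

```text
clock: 24.33
eef_pos: [437.6, 58.1, 68.2]
tcp_rot: [-3.14, 0.0, 1.571]
contact_force: [-0.0, 0.6, -1.5]
opening: 0.517
grasp_force: 31.0
```

Request:
play_rows(dp=[[-0.4,0.3,0],[-1.0,0.7,0],[-1.7,1.2,0],[-2.4,1.8,0],[-3.0,2.4,0]], rot=[[0,0,0],[0,0,0],[0,0,0],[0,0,0],[0,0,0]])

```text
clock: 24.75
eef_pos: [534.2, -63.4, 67.8]
tcp_rot: [-3.14, -0.0, 1.571]
contact_force: [0.8, -0.1, -0.6]
opening: 0.52
grasp_force: 31.0
```

Request:
play_rows(dp=[[-0.5,0.6,0],[-0.9,1.3,0],[-1.2,2.0,0],[-1.28,2.4,0],[-1.28,2.55,0]], rot=[[0,0,0],[0,0,0],[0,0,0],[0,0,0],[0,0,0]])

```text
clock: 25.17
eef_pos: [638.3, -114.2, 67.6]
tcp_rot: [3.141, 0.0, 1.57]
contact_force: [-0.9, 0.4, -1.4]
opening: 0.518
grasp_force: 31.1
```

Request:
play_rows(dp=[[0,0,0],[0,0,0],[0,0,0],[0,0,0],[0,0,0]], rot=[[0,0,0],[0,0,0],[0,0,0],[0,0,0],[0,0,0]])

```text
clock: 25.58
eef_pos: [635.4, -112.5, 68.9]
tcp_rot: [-3.141, -0.0, 1.571]
contact_force: [0.5, -0.2, -0.8]
opening: 0.513
grasp_force: 31.1
```

Request:
play_rows(dp=[[0,0,0],[0,0,0],[0,0,0]], rot=[[0,0,0],[0,0,0],[0,0,0]])

```text
clock: 25.83
eef_pos: [636.2, -112.9, 69.1]
tcp_rot: [3.141, 0.0, 1.571]
contact_force: [-0.5, 0.4, -0.9]
opening: 0.518
grasp_force: 31.1
```

Lower by 50.8 mm to z = 18.3, in the same way.

Request:
play_rows(dp=[[0,0,0.4],[0,0,0.8],[0,0,1.1],[0,0,1.2],[0,0,1.22]], rot=[[0,0,0],[0,0,0],[0,0,0],[0,0,0],[0,0,0]])

```text
clock: 26.25
eef_pos: [635.4, -112.8, 18.9]
tcp_rot: [-3.14, -0.0, 1.571]
contact_force: [0.6, -0.6, -1.4]
opening: 0.522
grasp_force: 31.1
```

Request:
play_rows(dp=[[0,0,0],[0,0,0],[0,0,0.03],[0,0,0.06],[0,0,0.06]], rot=[[0,0,0],[0,0,0],[0,0,0],[0,0,0],[0,0,0]])

```text
clock: 26.67
eef_pos: [636.8, -113.0, 18.4]
tcp_rot: [3.14, 0.0, 1.571]
contact_force: [-0.4, -0.5, 1.9]
opening: 0.514
grasp_force: 31.4
```

Request:
play_rows(dp=[[0,0,0],[0,0,0],[0,0,0]], rot=[[0,0,0],[0,0,0],[0,0,0]])

```text
clock: 26.92
eef_pos: [636.8, -113.0, 18.4]
tcp_rot: [3.14, 0.0, 1.571]
contact_force: [-0.8, 0.4, 5.3]
opening: 0.517
grasp_force: 31.6
```

Contact. Release, rise, withdraw to the right (-y, towards the base), and check.

Request:
play_rows(dp=[[0,0,0],[0,0,0],[0,0,0],[0,0,0],[0,0,0]], rot=[[0,0,0],[0,0,0],[0,0,0],[0,0,0],[0,0,0]], fingers=1)

```text
clock: 27.33
eef_pos: [636.1, -112.9, 17.5]
tcp_rot: [-3.141, -0.0, 1.571]
contact_force: [0.0, -0.2, 0.4]
opening: 1.001
grasp_force: 0.0
```

Request:
play_rows(dp=[[0,0,-0.2],[0,0,-0.7],[0,0,-1.4],[0,0,-2.2],[0,0,-3.0]], rot=[[0,0,0],[0,0,0],[0,0,0],[0,0,0],[0,0,0]])

```text
clock: 27.75
eef_pos: [635.8, -112.8, 139.1]
tcp_rot: [-3.141, -0.0, 1.571]
contact_force: [1.0, -0.3, 0.6]
opening: 0.999
grasp_force: 0.0
```

Request:
play_rows(dp=[[-0.4,-0.5,0],[-1.0,-1.1,0],[-1.6,-1.8,0],[-2.2,-2.4,0],[-2.8,-3.0,0]], rot=[[0,0,0],[0,0,0],[0,0,0],[0,0,0],[0,0,0]])

```text
clock: 28.17
eef_pos: [515.0, -225.7, 138.4]
tcp_rot: [3.141, 0.0, 1.571]
contact_force: [0.6, -0.5, 0.6]
opening: 1.0
grasp_force: 0.0
```

Request:
play_rows(dp=[[-0.5,-0.5,0],[-0.8,-0.8,0],[-0.8,-0.8,0],[-0.8,-0.8,0],[-0.8,-0.8,0]], rot=[[0,0,0],[0,0,0],[0,0,0],[0,0,0],[0,0,0]])

```text
clock: 28.58
eef_pos: [484.9, -256.8, 138.1]
tcp_rot: [3.141, 0.0, 1.571]
contact_force: [0.3, -0.5, 0.3]
opening: 0.997
grasp_force: 0.0
```

```bash
python3 -c "
from h import *
f=optics.grab_frame('top'); cv2.imwrite('pics/t5.png',cv2.resize(f['color'][130:280,215:350,::-1],None,fx=5,fy=4,interpolation=0)[:600])
c,s=blob((f['color'][:,:,0]>120)&(f['color'][:,:,1]<70),(307,249),10);print('board',ray(f,c,5).round(1))
print('expected px',[proj(f,p).round(1).tolist() for p in ([651.8,141,96],[646.8,56.4,78],[641.8,-28.5,62],[636.6,-113.1,46])])"
```

```text
board [443.  -51.7   5. ]
expected px [[227.2, 154.0], [264.0, 158.8], [299.9, 163.2], [334.8, 167.7]]
```

View pics/t5.png

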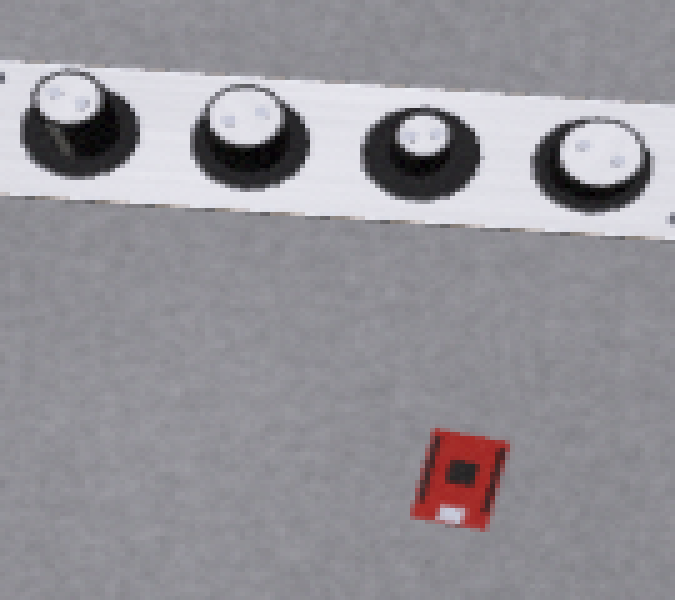

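All four cans stand centred: slim is at (299.3,163.2) and wide at (334.5,167.5), each within 1 px of expected. The board has not moved.

```bash
python3 -c "
from rig import r
print(r.sign_off())"
```

```text
the job is handed in; nothing more can be done
None
```

The job is handed in: the last top-camera view showed all four capacitors upright on their pads in height order, wide nearest the tester (pad d) then slim, stout and tall (pad a), each about 2 mm or less off centre, with the board unmoved; sign-off returned no verdict.

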